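Find the socket that fits the sunken hold-down nut

TASK

The front mount on the headset test plate, the one in the yellow ring, is held down by a hex nut sunk in a counterbore; find which of the three deep sockets in the tray fits it: try them on the nut, only the right one drops all the way down over the nut to the bottom of the counterbore. Stand any socket that does not fit back upright in the tray and leave everything else where it lies. Finish still holding the right socket in the gripper, upright and fully home on the nut; do not let go of it.

Things in the scene. Friction and masses are not known exactly. Their poses are not given: they have to be found in the camera images.
- test_plate: Aluminium test plate with a hole pattern, 260 (x) x 240 (y) mm, fixed; origin under its middle, top 20 mm above the bench. On it three look-alike round aluminium mounts, 84 mm across: the front mount, in a yellow ring, 55 mm from the middle towards -x, the robot's side; two spare mounts at x 60, y -60 and 60 mm, up to 39 mm above the plate. Two clamp posts 55 mm high at the far corners.
- nut_seat (a point): Foot of the brass-coloured hex nut in the front mount: middle of the counterbore floor, 16 mm above the plate top, 36 mm above the bench. z up, axes as the plate's; two of the nut's six flats face along x. The nut is 18, 24 or 30 mm across flats (varies, not told), its top 13, 15 or 18 mm above this point, the stud end 5 mm higher. The fitting socket's mouth comes down to this point.
- mount_rim (a point): Middle of the counterbore's mouth, 10 mm above nut_seat, on the same axis. The bore is 3 mm wider than the fitting socket. A socket too large stops on the rim, about 10 mm above the floor; one too small stops on the nut or stud, 13 mm or more above the floor; so does the fitting one if its hexagon is not in line with the nut's (about 8 degrees and 2 mm are forgiven).
- socket_small_mid (a point): Centre of the small deep socket, half-way up its axis. Steel, 80 mm high, about 160 g, for a 18 mm nut (opening 20 mm across flats, 36 mm deep); stands mouth down in the tray. Lower 44 mm a round skirt 29 mm across; upper 36 mm a hexagonal drive end 24 mm across flats, the place to grip. z up along the axis; both hexagons are in line, with two flats facing along x.
- socket_medium_mid (a point): Centre of the medium deep socket, half-way up its axis. Steel, 80 mm high, about 240 g, for a 24 mm nut (opening 26 mm across flats, 36 mm deep); stands mouth down in the tray. Lower 44 mm a round skirt 36 mm across; upper 36 mm a hexagonal drive end 24 mm across flats, the place to grip. z up along the axis; both hexagons are in line, with two flats facing along x.
- socket_large_mid (a point): Centre of the large deep socket, half-way up its axis. Steel, 80 mm high, about 340 g, for a 30 mm nut (opening 32 mm across flats, 36 mm deep); stands mouth down in the tray. Lower 44 mm a round skirt 43 mm across; upper 36 mm a hexagonal drive end 24 mm across flats, the place to grip. z up along the axis; both hexagons are in line, with two flats facing along x.
- tray_floor (a point): Centre of the floor of the black socket tray, 4 mm above the bench. Tray 150 mm (its x) by 290 mm (its y), rim 16 mm above the bench. The sockets stand on its floor in a row along y, about 85 mm apart, on the side towards the robot; which socket stands where varies.
- socket_small: The small socket as a whole; origin at the centre of its mouth (underside), axes as those of its centre.
- socket_medium: The medium socket as a whole; origin at the centre of its mouth (underside), axes as those of its centre.
- socket_large: The large socket as a whole; origin at the centre of its mouth (underside), axes as those of its centre.
- extension_bar_mid (a point): Bystander: steel extension bar, 125 mm long, 18 mm thick, lying in the tray beside the sockets; point about its middle. Leave it alone.
- ratchet_mid (a point): Bystander: ratchet handle with black grip, 230 mm long, 23 mm high, lying on the bench on the robot's side of the tray; point about its middle. Leave it alone.
- mouse_mid (a point): Bystander: black computer mouse, about 110 x 60 x 38 mm; point about its middle. Leave it alone.
- calipers_mid (a point): Bystander: digital calipers, 210 mm long, lying flat; point about its middle. Leave it alone.
- calibrator_mid (a point): Bystander: grey upright sound calibrator, a cylinder 52 mm across and 105 mm high; point about its middle. Leave it alone.
- ear_cushion_mid (a point): Bystander: black ring-shaped ear cushion, 92 mm across, 22 mm high; point about its middle. Leave it alone.
- headset_mid (a point): Bystander: white over-ear headset lying on the bench, about 190 x 180 mm, 88 mm high; point about its middle. Leave it alone.
Mind the look-alikes: they are no part of the job. What is shaped like the socket_large but red is not meant.

How it is judged (in metres and radians):
At the end, for the whole second after the job is handed in: One socket is home on the front nut: mouth within 3 mm of the counterbore floor, axis within 4 mm of the nut's and 0.08 rad of upright, at rest, gripped by the fingers with over 2 N. The other two stand upright (0.15 rad) on the tray floor (((z of socket_small_mid in the frame of nut_seat between 0.036 and 0.043 m and horizontal distance between socket_small_mid and nut_seat below 0.004 m and angle between socket_small_mid's own z axis and vertical below 0.08 rad and contact force between the fingers and socket_small above 2 N and linear speed of socket_small below 0.02 m/s and angle between each of socket_medium_mid, socket_large_mid's own z axis and vertical below 0.15 rad and x of socket_medium_mid in the frame of tray_floor between -0.07 and 0.07 m and y of socket_medium_mid in the frame of tray_floor between -0.14 and 0.14 m and height (world z) of each of socket_medium_mid, socket_large_mid below 0.055 m and x of socket_large_mid in the frame of tray_floor between -0.07 and 0.07 m and y of socket_large_mid in the frame of tray_floor between -0.14 and 0.14 m) or (z of socket_medium_mid in the frame of nut_seat between 0.036 and 0.043 m and horizontal distance between socket_medium_mid and nut_seat below 0.004 m and angle between socket_medium_mid's own z axis and vertical below 0.08 rad and contact force between the fingers and socket_medium above 2 N and linear speed of socket_medium below 0.02 m/s and angle between each of socket_small_mid, socket_large_mid's own z axis and vertical below 0.15 rad and x of socket_small_mid in the frame of tray_floor between -0.07 and 0.07 m and y of socket_small_mid in the frame of tray_floor between -0.14 and 0.14 m and height (world z) of each of socket_small_mid, socket_large_mid below 0.055 m and x of socket_large_mid in the frame of tray_floor between -0.07 and 0.07 m and y of socket_large_mid in the frame of tray_floor between -0.14 and 0.14 m) or (z of socket_large_mid in the frame of nut_seat between 0.036 and 0.043 m and horizontal distance between socket_large_mid and nut_seat below 0.004 m and angle between socket_large_mid's own z axis and vertical below 0.08 rad and contact force between the fingers and socket_large above 2 N and linear speed of socket_large below 0.02 m/s and angle between each of socket_small_mid, socket_medium_mid's own z axis and vertical below 0.15 rad and x of socket_small_mid in the frame of tray_floor between -0.07 and 0.07 m and y of socket_small_mid in the frame of tray_floor between -0.14 and 0.14 m and height (world z) of each of socket_small_mid, socket_medium_mid below 0.055 m and x of socket_medium_mid in the frame of tray_floor between -0.07 and 0.07 m and y of socket_medium_mid in the frame of tray_floor between -0.14 and 0.14 m))); the arm keeps its last pose, push and grip.
It fails at once if a bystander (extension bar, ratchet, mouse, calipers, calibrator, ear cushion or headset) is pushed more than 30 mm from its place (distance of any of extension_bar_mid, ratchet_mid, mouse_mid, calipers_mid, calibrator_mid, ear_cushion_mid, headset_mid from where it was at the start of the episode above 0.03 m).
It also fails if it takes over 62 s, if anything falls off the work surface, if the arm or the gripper's body presses on something with over 40 N, if the wrist force passes 120 N, or if a joint passes its speed limit or range.

ROBOT

A 7-joint arm with a two-finger parallel gripper is mounted at the origin on the work surface. World frame = base frame: x ahead of the robot, y to its left, z up, the work surface at z = 0. Lengths are in mm, angles in rad, forces in N, time in s.
With the tool pointing down it reaches from about 350 to 900 mm from the base axis. Payload 19.9 kg.
Tool frame: the origin (TCP) lies midway between the tips of the shut fingers; the grasp point (between the pads) lies 19 mm behind it; y points along the fingers, x is the direction in which the jaws open and shut, and the axes are right-handed (so a half turn about y gives the same grasp; the last joint's range is limited). The gripper opens to 94 mm and grips with 3 to 60 N. Pads are 16 mm wide; open, the fingers measure 119 mm over their backs; the gripper's body (75 mm by 177 mm) begins 78 mm behind the grasp point.
Start: joints at [-1.313, 0.417, -0.01, 1.614, 0.005, 1.111, -0.053], TCP at [183.973, 597.288, 205.425] pointing down, gripper open.
Joint ranges: [-2.81, 2.81], [-0.39, 2.02], [-1.27, 1.25], [0.06, 2.57], [-1.19, 4.33], [0.19, 2], [-2.82, 2.82]. Speed limits (rad/s): [1.89, 1.89, 2.39, 2.39, 3.01, 3.01, 3.01].

INTERFACE

Orientations are given as a unit quaternion [x, y, z, w].
In Python, from bench import * gives the robot as it stands.
- The arm moves only by the tool servo_tool, never from a script. Its argument "plan" is a list of rows, each a list of 3 entries, a list of its own where there are three numbers: the turn, a rotation vector about the tool's x, y, z in rad, then the shift along the tool's x, y, z in mm, then the opening, from 0 (shut) to 1 (fully open). In form: [[[wx, wy, wz], [x, y, z], claw], ...]. A call has 1 to 20 rows; each row shifts and turns the commanded pose from where the row before left it, along the tool's axes as they then stand; what a row does not reach is not made up. A row lasts 1/12 s, in which the tool goes at most 41.7 mm and 7.16 degrees, less where a joint would pass 70% of its speed; a pose out of reach is approached as far as the arm can. A call is refused whole if a number of a shift passes 41.7 or a number of a turn 0.125, either way. A call with a gripper value outside its range is refused whole. The fingers move at their own pace and stop on an object; "force" is the grip in N (left out, the last holds). Time passes only in rows, so rows that do not move let the fingers close. It gives the time, the measured TCP pose, the force and the opening at its end, in the units of the state.
- sense(): the state, without advancing time (a new reading comes with each control period).
- get_image(name): name is "scene" or "top" or "wrist"; returns a dict with "img" (420x560x3 uint8, blue, green, red), "depth" (420x560 float32, mm along the optical axis (not along the pixel's ray), 0 where there is no reading), "camera_matrix" (3x3 intrinsics, pixels), "R" (3x3) and "t" (3): a world point X has camera coordinates R X + t. Camera axes: x right, y down, z forward; pixel columns grow to the right and rows downward; lengths in mm; the calibration is good to about 2 mm. The wrist camera is an equidistant fisheye: a pixel r from the principal point sees the ray r / f radians off the axis. A picture is of the moment at which its call begins.
- finish_job(): hands the job in, once; it reports no verdict.
Trained networks look in a picture, given as the dict that the camera call returned (one of the last four; its "shot" number tells which), for a name from the list of things; names that differ only in an ending like _2 or _b are one class to them, and where a whole thing is asked for, a point or a joint stands for the part that bears it (a point fixed in the world has none). Each returns a list of dicts, best first, with "confidence" (0 to 1); they miss things now and then, are a little off and sometimes report something else, mostly with a low value. They report only what shows in the picture. A call takes as long as a camera call. They do not tell look-alikes from the thing itself.
- outline_of(label, picture): "mask" (420x560 bool, what is visible of it) and "box" ([left, top, width, height] in pixels, round what is visible of it).
The state is a dict: "t": time; "joint_positions": joint angles; "joint_vel": joint speeds; "joint_torque": joint torques, N m; "tcp_pos": TCP position; "orientation": TCP orientation; "force": force on the tool from outside, world axes, zero at the start; "torque": the same for the moment, N m; "opening": opening from 0.0 (shut) to 1.0 (fully open).
Only numpy, scipy, OpenCV 4.12 (cv2) and the standard library are available. Lean on these libraries where they do the work, as an engineer would, in place of code of your own. Each camera call takes 0.05 s, during which the arm holds its last target.

## Working session

There is one attempt and no reset: what is moved stays moved. The work goes in short steps, Python scripts to look and compute and a tool call to move; the robot and the scene stay as the last step left them, time stands still between calls to the robot, and variables do not carry over. Pictures are saved under pics/ and viewed, and the job is handed in when it is done.

Besides the shell and the picture viewer there is one more tool, called after "Call:" by a JSON object that holds its "name" and its "arguments", one argument or row to a line. servo_tool: Moves the arm, as the interface text tells. Its arguments: {"type":"object","properties":{"plan":{"type":"array"},"force":{"type":"number"}},"required":["plan"]}

```bash
mkdir -p pics; ls
python3 - <<'E'
from bench import *
import cv2,numpy as np,pickle
s=sense();print(s)
for n in("scene","top","wrist"):
    p=get_image(n);cv2.imwrite(f"pics/{n}0.png",p["img"]);pickle.dump(p,open(f"{n}0.pkl","wb"));print(n,p["camera_matrix"],p["R"],p["t"],p["shot"])
E
```

```text
pics
{'t': 0.0, 'joint_positions': array([-1.31349647,  0.41798515, -0.01033506,  1.61417902,  0.00470174,
        1.11070584, -0.05302556]), 'joint_vel': array([ 0.00056434, -0.00052221,  0.00180039, -0.00126971, -0.00143506,
       -0.00242759, -0.00020136]), 'joint_torque': array([ 8.15862695e-04, -8.51268339e+01,  6.39010258e-01, -4.25991404e+01,
       -4.87956998e-02,  1.87657576e-02,  1.18721732e-04]), 'tcp_pos': array([183.86443979, 596.93887899, 204.81613223]), 'orientation': array([ 0.56913568,  0.41967286, -0.42035005, -0.56856407]), 'force': array([-0.44447965,  0.46062224,  0.24009013]), 'torque': array([-0.04796776,  0.01489962,  0.04859337]), 'opening': 0.9954755408553138}
scene [[461.00213056   0.         283.02805852]
 [  0.         461.00213056 201.96857896]
 [  0.           0.           1.        ]] [[ 0.61507855  0.78814029  0.02265523]
 [ 0.46613412 -0.34030462 -0.81664665]
 [-0.63592244  0.51286222 -0.57669315]] [-430.53758701 -151.47132926 1585.24229659] 1
top [[444.65285397   0.         274.81696295]
 [  0.         444.65285397 215.06742061]
 [  0.           0.           1.        ]] [[-0.0011081  -0.99982142 -0.0188653 ]
 [-0.9948582   0.00301273 -0.10123281]
 [ 0.10127157  0.01865613 -0.99468388]] [ 108.26369737  552.11270238 1287.1897875 ] 2
wrist [[325.1922621    0.         276.21066947]
 [  0.         325.1922621  212.12884206]
 [  0.           0.           1.        ]] [[ 0.29514546  0.95545049 -0.00187649]
 [ 0.92054784 -0.28383669  0.26838108]
 [ 0.25589222 -0.08093886 -0.963311  ]] [-624.15073102  -27.04763146  391.17484613] 3
```

View pics/scene0.png

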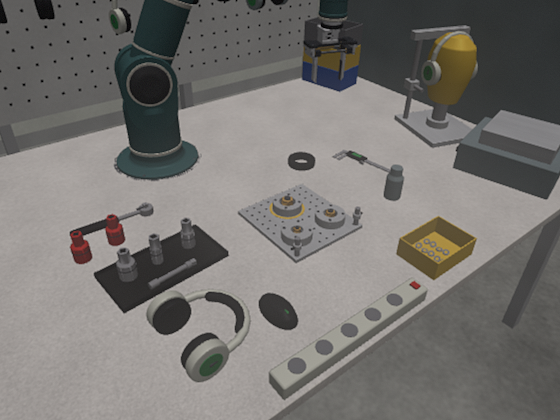

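View pics/top0.png

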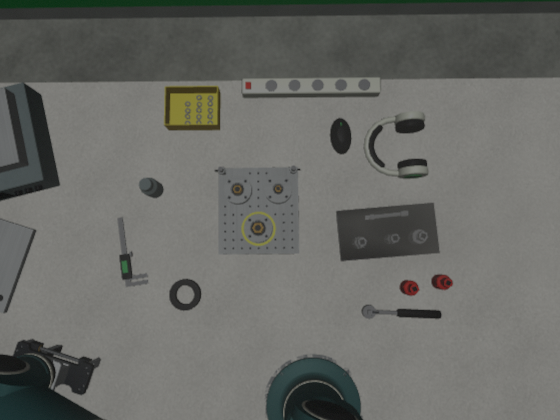

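View pics/wrist0.png

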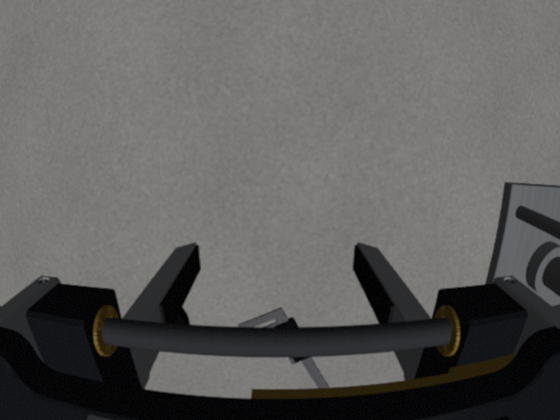

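The scene view shows three grey sockets in the black tray at about (125,265), (155,248) and (187,233). The top view has them at about (361,242), (394,238) and (420,237). Two red look-alikes stand outside the tray, and the yellow-ringed mount is at (258,228) in the top view. Next I'll measure these.

```bash
cat > h.py <<'E'
from bench import *
import cv2,numpy as np,pickle
from scipy.spatial.transform import Rotation as Ro
def cloud(p):
    d=p["depth"];K=p["camera_matrix"];v,u=np.mgrid[0:d.shape[0],0:d.shape[1]]
    c=np.stack([(u-K[0,2])/K[0,0]*d,(v-K[1,2])/K[1,1]*d,d],-1)
    return (c-p["t"])@p["R"]   # R^T(c-t)
def fish(p,u,v,zw):
    K=p["camera_matrix"];a=np.array([(u-K[0,2])/K[0,0],(v-K[1,2])/K[1,1]]);th=np.linalg.norm(a)
    r=np.array([*(a/th*np.sin(th)),np.cos(th)]) if th>0 else np.array([0,0,1.])
    C=-p["R"].T@p["t"];d=p["R"].T@r
    return C+d*(zw-C[2])/d[2]
def fproj(p,X):
    c=p["R"]@np.asarray(X,float)+p["t"];th=np.arctan2(np.hypot(c[0],c[1]),c[2]);ph=np.arctan2(c[1],c[0]);K=p["camera_matrix"]
    return K[0,2]+K[0,0]*th*np.cos(ph),K[1,2]+K[1,1]*th*np.sin(ph)
E
python3 - <<'E'
from h import *
pk={}
for n in("scene","top"):
    p=get_image(n);W=cloud(p);pk[n]=(p,W)
    for l in("socket_small","socket_medium","socket_large","socket_small_mid","tray_floor","test_plate","nut_seat","mount_rim","ratchet_mid","extension_bar_mid","ear_cushion_mid","calipers_mid","calibrator_mid"):
        for o in outline_of(l,p)[:4]:
            m=o["mask"]&(p["depth"]>0)
            if m.sum()==0: print(n,l,o["box"],o["confidence"]);continue
            P=W[m];print(n,l,o["box"],round(o["confidence"],2),m.sum(),"mean",P.mean(0).round(0),"min",np.percentile(P,2,0).round(0),"max",np.percentile(P,98,0).round(0))
E
```

```text
scene socket_medium [82.0, 204.3, 72.6, 26.2] 0.33 431 mean [ 275. -243.   19.] min [ 261. -342.    5.] max [ 291. -151.   33.]
scene socket_large [118.5, 248.8, 21.0, 32.2] 0.83 570 mean [ 498. -309.   46.] min [ 452. -328.    5.] max [ 511. -279.   87.]
scene socket_large [67.7, 225.5, 22.8, 38.3] 0.75 540 mean [ 365. -375.   42.] min [ 267. -394.    1.] max [ 380. -354.   82.]
scene socket_large [106.2, 213.4, 17.7, 29.7] 0.74 472 mean [ 350. -283.   42.] min [ 304. -301.    2.] max [ 364. -262.   83.]
scene socket_small_mid [148.7, 232.5, 18.1, 35.3] 0.63 379 mean [ 483. -230.   47.] min [ 399. -243.    2.] max [ 498. -197.   86.]
scene tray_floor [93.3, 229.0, 137.2, 83.2] 0.92 4142 mean [ 513. -235.    8.] min [ 429. -366.    3.] max [588. -83.  19.]
scene tray_floor [383.2, 165.3, 22.1, 33.9] 0.6 535 mean [645. 463.  60.] min [620. 449.   8.] max [661. 486. 108.]
scene test_plate [240.8, 184.5, 122.1, 73.6] 0.68 3280 mean [590. 139.  23.] min [446.  40.  11.] max [699. 273.  62.]
scene nut_seat [237.3, 185.5, 125.9, 76.2] 0.96 3425 mean [590. 141.  23.] min [446.  40.  11.] ma
[... 1775 characters left out ...]
3] 0.48 199 mean [ 552. -228.   19.] min [ 541. -284.    3.] max [ 564. -164.   26.]
top extension_bar_mid [408.1, 232.4, 18.8, 12.4] 0.44 239 mean [ 485. -301.   56.] min [ 466. -322.   10.] max [ 506. -287.   88.]
top extension_bar_mid [354.2, 235.9, 8.1, 10.6] 0.24 143 mean [ 469. -132.   62.] min [ 454. -147.   16.] max [ 486. -120.   87.]
top ear_cushion_mid [169.1, 276.1, 33.8, 34.7] 0.97 582 mean [319. 374.  18.] min [277. 330.  -2.] max [362. 418.  26.]
top calipers_mid [118.8, 218.7, 29.0, 68.1] 0.78 726 mean [414. 548.   7.] min [346. 496.  -4.] max [537. 580.  15.]
top calibrator_mid [140.2, 177.8, 24.4, 18.5] 0.8 370 mean [629. 466.  73.] min [608. 450.   9.] max [655. 490. 107.]
```

Run:
```python
from h import *
p=pickle.load(open("top0.pkl","rb"))
a=cv2.resize(p["img"][150:270,210:310],None,fx=7,fy=7,interpolation=cv2.INTER_CUBIC)[:600]
cv2.imwrite("pics/c1.png",cv2.resize(p["img"][190:270,325:455],None,fx=6,fy=6,interpolation=cv2.INTER_CUBIC))
cv2.imwrite("pics/c2.png",cv2.resize(p["img"][155:265,205:315],None,fx=5,fy=5,interpolation=cv2.INTER_CUBIC))
```

```text
(no output)
```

View pics/c1.png

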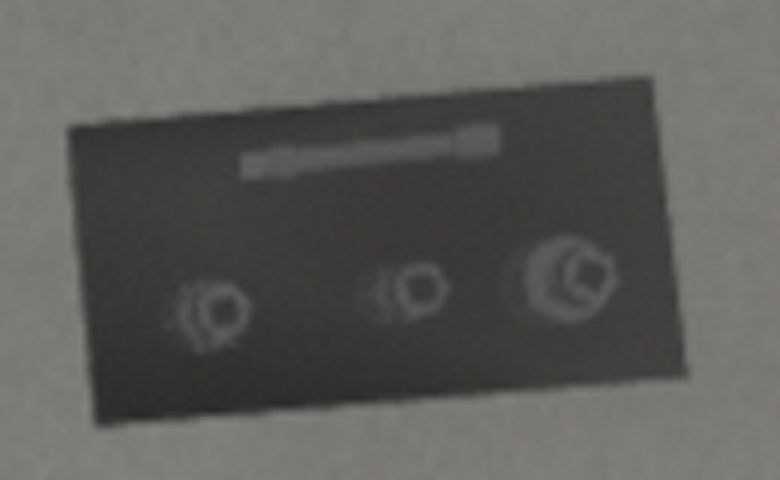

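View pics/c2.png

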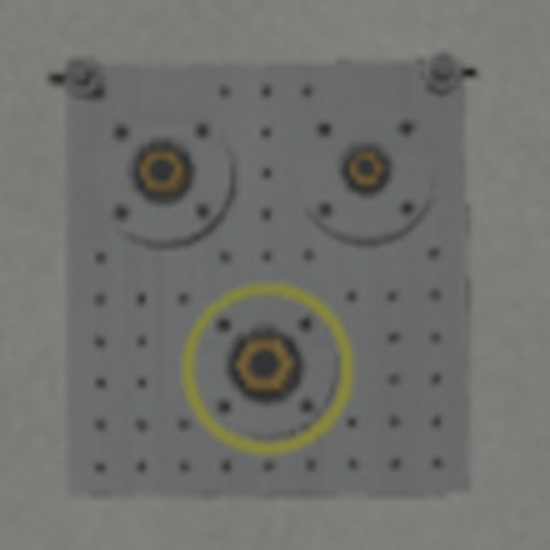

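```bash
cat > meas.py <<'E'
from h import *
p=pickle.load(open("top0.pkl","rb"));q=pickle.load(open("scene0.pkl","rb"))
s=sense();Rt=Ro.from_quat(s["orientation"]).as_matrix();print("tool axes cols\n",Rt.round(3))
w=pickle.load(open("wrist0.pkl","rb"));C=-w["R"].T@w["t"];print("wristcam in tool",Rt.T@(C-s["tcp_pos"]),"\n",(w["R"]@Rt).round(3))
def ray(p,u,v,z):
    K=p["camera_matrix"];d=p["R"].T@np.array([(u-K[0,2])/K[0,0],(v-K[1,2])/K[1,1],1]);C=-p["R"].T@p["t"];return C+d*(z-C[2])/d[2]
for n,p in(("top",p),("scene",q)):
    hsv=cv2.cvtColor(p["img"],cv2.COLOR_BGR2HSV)
    m=cv2.inRange(hsv,(22,110,80),(38,255,255));W=cloud(p)
    m[(W[...,0]<430)|(W[...,0]>600)|(W[...,1]<70)|(W[...,1]>250)]=0
    vv,uu=np.nonzero(m);P=np.array([ray(p,u,v,20.5) for u,v in zip(uu,vv)])
    # algebraic circle fit
    A=np.c_[2*P[:,:2],np.ones(len(P))];b=(P[:,:2]**2).sum(1);x=np.linalg.lstsq(A,b,rcond=None)[0];print(n,"ring",len(P),x[:2],np.sqrt(x[2]+x[0]**2+x[1]**2), np.median(W[m>0],0))
    # tops of sockets
    k=(W[...,2]>78)&(W[...,2]<95)&(W[...,0]>430)&(W[...,0]<560)&(W[...,1]<-80)&(W[...,1]>-350)
    nl,l,st,ce=cv2.connectedComponentsWithStats(k.astype(np.uint8))
    for i in range(1,nl):
        if st[i,4]>8:
            Q=W[l==i];u=np.nonzero(l==i);print(n,"top",st[i],Q.mean(0).round(1),((Q.min(0)+Q.max(0))/2).round(1), ray(p,ce[i][0],ce[i][1],84).round(1))
E
python3 meas.py
```

```text
tool axes cols
 [[ 0.294 -0.    -0.956]
 [ 0.956 -0.     0.294]
 [-0.    -1.    -0.   ]]
wristcam in tool [-5.42504692e-02 -1.77497752e+02  7.84064015e+01] 
 [[ 1.     0.002 -0.001]
 [-0.    -0.268 -0.963]
 [-0.002  0.963 -0.268]]
top ring 130 [514.35063669 156.98679365] 47.550472671522584 [510.31173431 157.26627011  20.04248205]
top top [418 232  10   9  67] [ 486.9 -307.5   84.7] [ 486.5 -307.9   84.3] [ 486.9 -307.7   84. ]
top top [390 234  10   9  70] [ 481.  -228.9   83.9] [ 481.  -229.8   83.7] [ 480.9 -228.9   84. ]
top top [357 238  10   9  64] [ 470.1 -136.8   83.7] [ 470.1 -137.4   84. ] [ 470.1 -136.7   84. ]
scene ring 21 [513.4720447  158.94103957] 47.64160470480838 [540.27902881 125.77461935  22.251954  ]
scene top [181 217  11   9  74] [ 474.8 -138.1   84.1] [ 472.8 -136.9   83.4] [ 474.7 -138.    84. ]
scene top [149 233  11   9  78] [ 485.6 -230.1   84.4] [ 484.4 -229.7   83.2] [ 485.2 -229.9   84. ]
scene top [117 247  13   9  87] [ 490.9 -308.6   84.2] [ 489.7 -307.9   83.3] [ 490.7 -308.6   84. ]
```

Call:
{"name": "servo_tool", "arguments": {
  "plan": [
    [[0,0.1125,0],[0,0,0],0.7],
    [[0,0.1125,0],[0,0,0],0.7],
    [[0,0,0],[-15.4,5,-36.1],0.7],
    [[0,0,0],[-15.4,5,-36.1],0.7],
    [[0,0,0],[-15.4,5,-36.1],0.7],
    [[0,0,0],[-15.4,5,-36.1],0.7],
    [[0,0,0],[-15.4,5,-36.1],0.7],
    [[0,0,0],[-15.4,5,-36.1],0.7],
    [[0,0,0],[-15.4,5,-36.1],0.7],
    [[0,0,0],[-15.4,5,-36.1],0.7],
    [[0,0,0],[-15.4,5,-36.1],0.7],
    [[0,0,0],[-15.4,5,-36.1],0.7],
    [[0,0,0],[-15.4,5,-36.1],0.7],
    [[0,0,0],[-15.4,5,-36.1],0.7],
    [[0,0,0],[-15.4,5,-36.1],0.7],
    [[0,0,0],[-15.4,5,-36.1],0.7],
    [[0,0,0],[0,0,0],0.7],
    [[0,0,0],[0,0,0],0.7]
  ],
  "force": 40
}}

```text
t: 3.05
tcp_pos: [514.6, 155.7, 135.2]
orientation: [0.613, 0.352, -0.352, -0.613]
force: [-0.7, 0.9, 0.3]
opening: 0.705
```

Run:
```python
from h import *
s=sense();print(s["tcp_pos"],Ro.from_quat(s["orientation"]).as_matrix().round(3),s["joint_positions"].round(2))
p=get_image("wrist");pickle.dump(p,open("w1.pkl","wb"));cv2.imwrite("pics/w1.png",p["img"])
cv2.imwrite("pics/w1c.png",cv2.resize(p["img"][150:330,180:380],None,fx=3.3,fy=3.3,interpolation=cv2.INTER_CUBIC))
```

```text
[514.62414109 155.70640669 135.17554282] [[ 0.504 -0.    -0.864]
 [ 0.864 -0.001  0.504]
 [-0.001 -1.    -0.   ]] [-0.58  0.35  0.28  1.91 -0.12  0.9   0.8 ]
```

View pics/w1c.png

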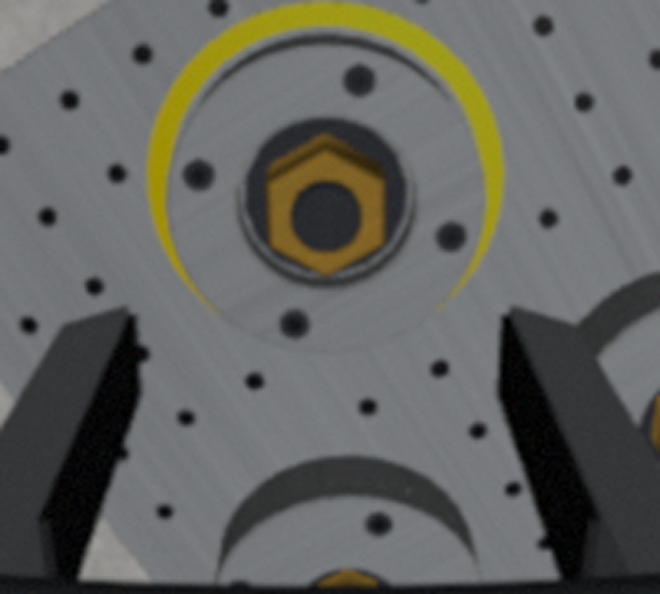

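Run:
```python
from h import *
p=pickle.load(open("w1.pkl","rb"))
g=lambda x,y,z:fish(p,180+x/3.3,150+y/3.3,z)
for z in(49,51,54): 
  print(z,g(326,213,z),"AF",np.linalg.norm(g(267,213,z)-g(386,213,z)))
print("bore",g(326,202,46),np.linalg.norm(g(238,200,46)-g(415,200,46)), np.linalg.norm(g(326,117,46)-g(326,287,46)),(g(326,117,46)+g(326,287,46))/2)
# yellow ring mask
hsv=cv2.cvtColor(p["img"],cv2.COLOR_BGR2HSV);m=cv2.inRange(hsv,(25,180,80),(35,255,255));m[260:]=0
n,l,st,c=cv2.connectedComponentsWithStats(m);print(st[1:][st[1:,4]>50])
# stud/nut hex: orange
o=cv2.inRange(hsv,(10,120,60),(24,255,255));n,l,st,c=cv2.connectedComponentsWithStats(o);i=1+np.argmin([abs(a[0]-279)+abs(a[1]-210)-(b[4]>200)*100 for a,b in zip(c[1:],st[1:])]);print(st[i],c[i])
# outer contour top-edge angle
for (x,y) in((267,170),(267,245),(386,170),(386,245)): pass
print("flat dir", g(267,245,54)-g(267,178,54), g(386,245,54)-g(386,178,54))
```

```text
49 [513.275618   158.63066112  49.        ] AF 30.50923934947018
51 [512.77320421 158.90880138  51.        ] AF 30.278256853579173
54 [512.01958352 159.32601176  54.        ] AF 29.931783109742735
bore [511.47357699 159.69826036  46.        ] 45.795947299265215 45.665326694536056 [511.90839184 159.45095147  46.        ]
[[ 225  151  107   83 1059]]
[261 191  36  43 824] [277.7973301  211.00364078]
flat dir [15.01818785 -9.0290611   0.        ] [15.29200422 -8.57449987  0.        ]
```

The front nut measures 30 mm across flats and its bore 46 mm, so it should take the large socket. In the top view the grey candidates in the tray are at (361,242), (394,238) and (420,237). The last has the widest skirt. I'll check it with an enlarged close-up before reaching.

Call:
{"name": "servo_tool", "arguments": {
  "plan": [
    [[0,0,0],[-34.6,0,-17.4],0.7],
    [[0,0,0],[-34.6,0,-17.4],0.7],
    [[0,0,0],[-34.6,0,-17.4],0.7],
    [[0,0,0],[-34.6,0,-17.4],0.7],
    [[0,0,0],[-34.6,0,-17.4],0.7],
    [[0,0,0],[-34.6,0,-17.4],0.7],
    [[0,0,0],[-34.6,0,-17.4],0.7],
    [[0,0,0],[-34.6,0,-17.4],0.7],
    [[0,0,0],[-34.6,0,-17.4],0.7],
    [[0,0,0],[-34.6,0,-17.4],0.7],
    [[0,0,0],[-34.6,0,-17.4],0.7],
    [[0,0,0],[-34.6,0,-17.4],0.7],
    [[0,0,0],[0,0,0],0.7],
    [[0,0,0],[0,0,0],0.7]
  ]
}}

```text
t: 4.27
tcp_pos: [486.8, -306.8, 135.5]
orientation: [0.613, 0.353, -0.353, -0.613]
force: [-0.0, 0.6, 0.1]
opening: 0.702
```

Run:
```python
from h import *
s=sense();print(s["tcp_pos"],Ro.from_quat(s["orientation"]).as_matrix().round(3),s["joint_positions"].round(2))
p=get_image("wrist");pickle.dump(p,open("w2.pkl","wb"));cv2.imwrite("pics/w2.png",p["img"])
cv2.imwrite("pics/w2c.png",cv2.resize(p["img"][150:330,180:380],None,fx=3.3,fy=3.3,interpolation=cv2.INTER_CUBIC))
```

```text
[ 486.80447659 -306.84979253  135.47567717] [[ 0.501 -0.    -0.865]
 [ 0.865 -0.     0.501]
 [-0.    -1.    -0.   ]] [ 0.16  0.44  0.44  1.82 -0.23  0.94  1.75]
```

View pics/w2c.png

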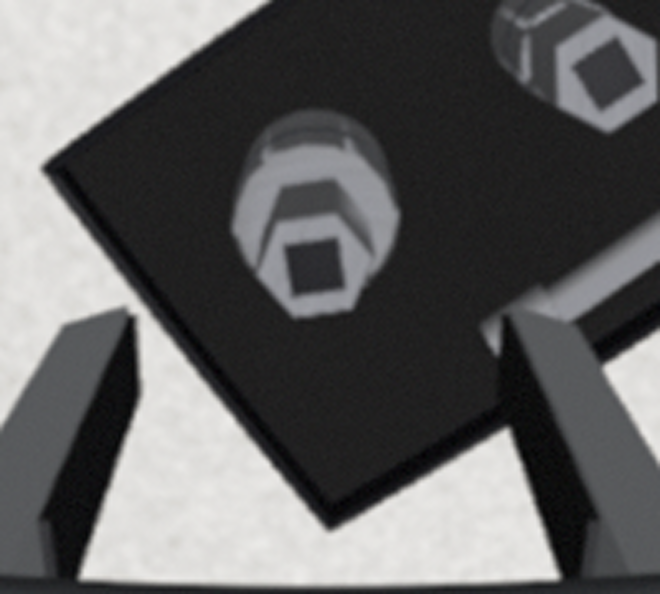

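View pics/w2.png

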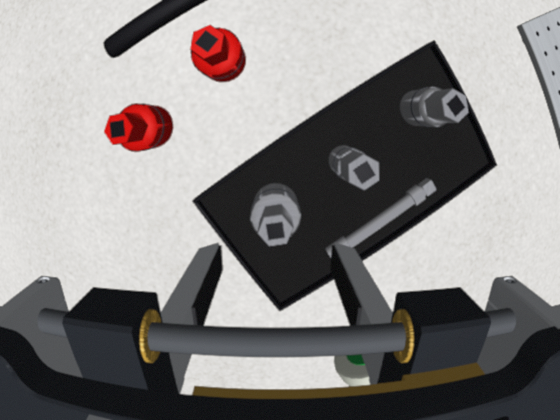

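The enlarged crop shows the wide grey socket with its drive end at about (314,266), full-picture (275,231). The red ones at (218,50) and (135,125) stand outside the tray. I'll rectify the top face to get its position and yaw.

```bash
cat > rect.py <<'E'
from h import *
def rect(p,cx,cy,z,half=40,s=7):
    n=int(2*half*s);ys,xs=np.mgrid[0:n,0:n]
    # image right = world x+, down = world y-
    X=np.stack([cx-half+xs/s,cy+half-ys/s,np.full(xs.shape,z)],-1)
    c=X@p["R"].T+p["t"];th=np.arctan2(np.hypot(c[...,0],c[...,1]),c[...,2]);ph=np.arctan2(c[...,1],c[...,0]);K=p["camera_matrix"]
    return cv2.remap(p["img"],(K[0,2]+K[0,0]*th*np.cos(ph)).astype(np.float32),(K[1,2]+K[1,1]*th*np.sin(ph)).astype(np.float32),cv2.INTER_CUBIC)
def hexd(im,x,y,af,yaw,cx,cy,half=40,s=7,col=(0,0,255)):
    a=np.radians(yaw+30+60*np.arange(6));r=af/2/np.cos(np.pi/6)
    P=np.stack([(x+r*np.cos(a)-cx+half)*s,(cy+half-y-r*np.sin(a))*s],-1).astype(np.int32);cv2.polylines(im,[P],True,col,1)
E
python3 - <<'E'
from rect import *
p=pickle.load(open("w2.pkl","rb"));x,y,_=fish(p,180+314/3.3,150+266/3.3,84);print(x,y)
im=rect(p,x,y,84)
cv2.imwrite("pics/r2.png",im)
im2=rect(pickle.load(open("w1.pkl","rb")),512,159.4,54);cv2.imwrite("pics/r1.png",im2)
E
```

```text
486.1581448309479 -307.65451731798134
```

View pics/r2.png

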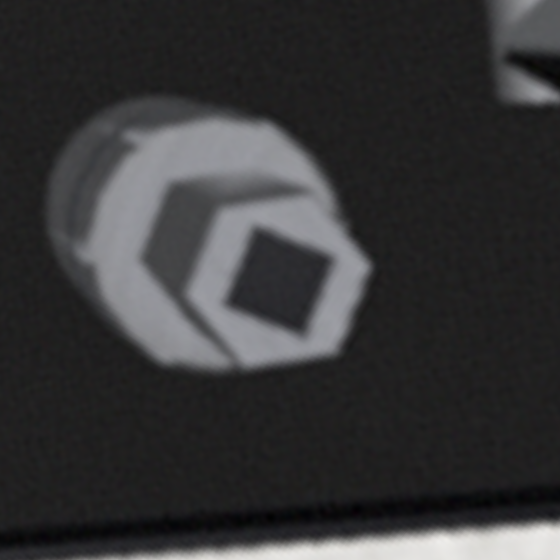

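View pics/r1.png

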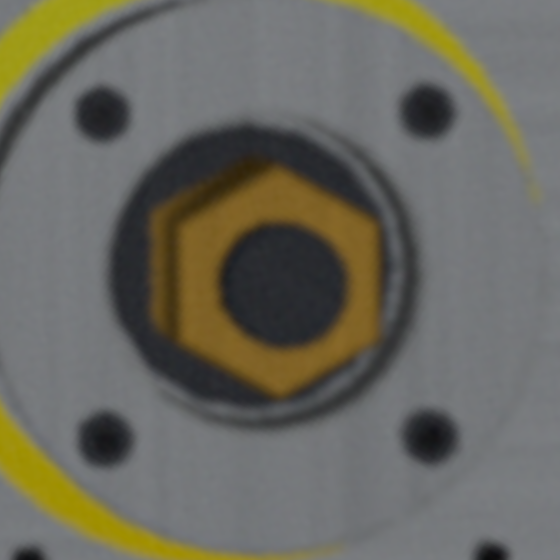

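Run:
```python
from rect import *
from scipy.optimize import minimize
p=pickle.load(open("w2.pkl","rb"));cx,cy=486.16,-307.65
def fit(im,cx,cy,af,x0,rng,sign=0):
    g=cv2.GaussianBlur(cv2.cvtColor(im,cv2.COLOR_BGR2GRAY),(0,0),4).astype(np.float32)
    gx=cv2.Sobel(g,cv2.CV_32F,1,0);gy=cv2.Sobel(g,cv2.CV_32F,0,1)
    def cost(v):
        x,y,yaw=v;t=0
        for k in range(6):
            a=np.radians(yaw+60*k);n=np.array([np.cos(a),np.sin(a)]);tt=np.array([-n[1],n[0]])
            for l in np.linspace(-.4,.4,21):
                q=np.array([x,y])+n*af/2+tt*l*af/np.sqrt(3)*1.5/1.5
                u=(q[0]-cx+40)*7;w=(cy+40-q[1])*7
                G=gx[int(round(w)),int(round(u))]*n[0]-gy[int(round(w)),int(round(u))]*n[1]
                t+=min(G,0) 
        return t
    best=min(((cost((x,y,w)),x,y,w) for x in np.arange(x0[0]-3,x0[0]+3,.5) for y in np.arange(x0[1]-3,x0[1]+3,.5) for w in np.arange(x0[2]-12,x0[2]+12,2)))
    best=min(((cost((x,y,w)),x,y,w) for x in np.arange(best[1]-.6,best[1]+.6,.2) for y in np.arange(best[2]-.6,best[2]+.6,.2) for w in np.arange(best[3]-2,best[3]+2.1,.5)))
    return best
im=rect(p,cx,cy,84);b=fit(im,cx,cy,24,(cx,cy,36),0);print("sock",b);hexd(im,*b[1:3],24,b[3],cx,cy)
p1=pickle.load(open("w1.pkl","rb"));i1=rect(p1,512,159.4,54);b1=fit(i1,512,159.4,30,(512,159.4,0),0);print("nut",b1);hexd(i1,*b1[1:3],30,b1[3],512,159.4)
cv2.imwrite("pics/f.png",cv2.resize(np.hstack([im,i1]),(800,400)))
```

```text
sock (np.float64(-5522.730150048983), np.float64(485.96), np.float64(-307.65000000000003), np.float64(39.5))
nut (np.float64(-2038.2769374247334), np.float64(512.5000000000001), np.float64(158.7), np.float64(2.0))
```

View pics/f.png

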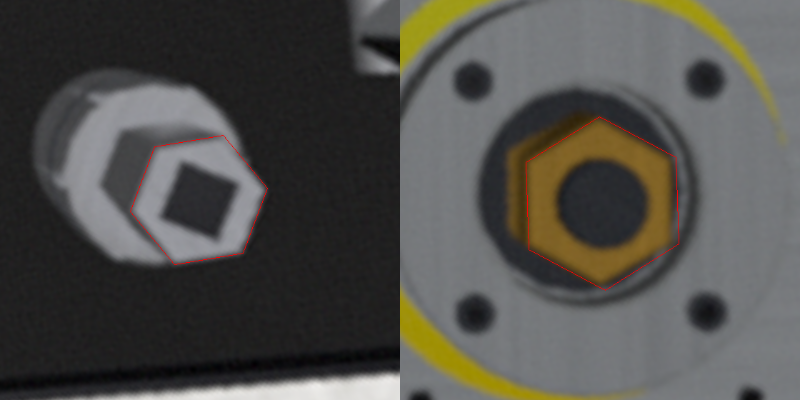

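Call:
{"name": "servo_tool", "arguments": {
  "plan": [
    [[0,0.096,0],[0,0,0],0.6],
    [[0,0.096,0],[0,0,0],0.6],
    [[0,0.096,0],[0,0,0],0.6],
    [[0,0.096,0],[0,0,0],0.6],
    [[0,0,0],[-0.7,24,0],0.6],
    [[0,0,0],[0,24,0],0.6],
    [[0,0,0],[0,20,0],0.6],
    [[0,0,0],[0,12.8,0],0.6],
    [[0,0,0],[0,0,0],0.6],
    [[0,0,0],[0,0,0],0.6],
    [[0,0,0],[0,0,0],0.3],
    [[0,0,0],[0,0,0],0],
    [[0,0,0],[0,0,0],0],
    [[0,0,0],[0,0,0],0],
    [[0,0,0],[0,0,0],0],
    [[0,0,0],[0,0,0],0]
  ],
  "force": 45
}}

```text
t: 5.65
tcp_pos: [486.5, -306.7, 55.0]
orientation: [0.669, 0.23, -0.23, -0.668]
force: [-1.3, 0.2, 2.8]
opening: 0.253
```

Run:
```python
from h import *
s=sense();print(s["tcp_pos"],Ro.from_quat(s["orientation"]).as_matrix().round(3),s["opening"]*94,s["force"])
p=get_image("wrist");pickle.dump(p,open("w3.pkl","wb"));cv2.imwrite("pics/w3.png",p["img"])
```

```text
[ 486.46611324 -306.71240172   54.96555856] [[ 0.788  0.    -0.615]
 [ 0.615 -0.     0.788]
 [ 0.    -1.    -0.   ]] 23.792154462857635 [-1.3026821   0.1818536   2.77296266]
```

View pics/w3.png

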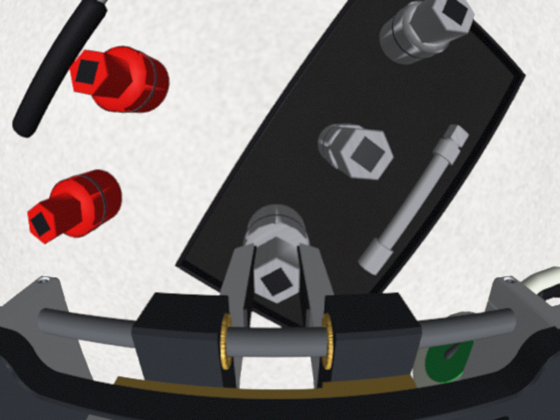

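Run:
```python
from rect import *
p=pickle.load(open("w3.pkl","rb"));x,y,_=fish(p,276,282,84);print(x,y)
im=rect(p,x,y,84,40,7);hexd(im,486.47,-306.71,24,38,x,y);cv2.imwrite("pics/r3.png",im)
# bias test: where does TCP project
```

```text
486.48083262015587 -307.28244194439014
```

View pics/r3.png

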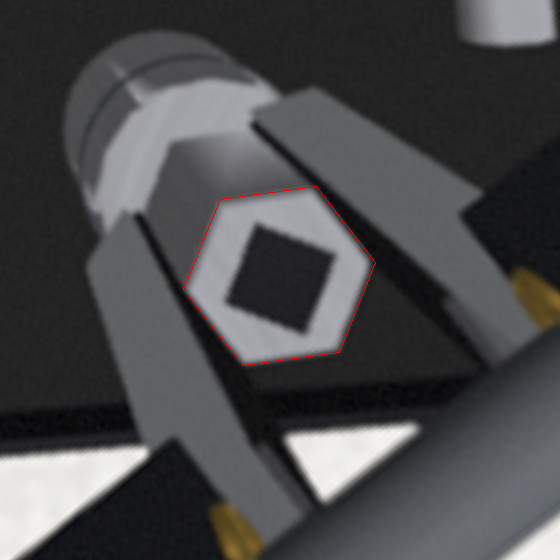

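Call:
{"name": "servo_tool", "arguments": {
  "plan": [
    [[0,0,0],[0,-20,0],0],
    [[0,0,0],[0,-36,0],0],
    [[0,0,0],[0,-36,0],0],
    [[0,-0.098,0],[0,-14,0],0],
    [[0,-0.098,0],[0,0,0],0],
    [[0,-0.098,0],[0,0,0],0],
    [[0,-0.098,0],[0,0,0],0]
  ],
  "force": 55
}}

```text
t: 6.28
tcp_pos: [486.2, -306.3, 160.7]
orientation: [-0.61, -0.357, 0.357, 0.61]
force: [0.1, -0.0, -4.9]
opening: 0.249
```

Call:
{"name": "servo_tool", "arguments": {
  "plan": [
    [[0,0,0],[16,0,8],0],
    [[0,0,0],[32.1,0,15.9],0],
    [[0,0,0],[32.1,0,15.9],0],
    [[0,0,0],[32.1,0,15.9],0],
    [[0,0,0],[32.1,0,15.9],0],
    [[0,0,0],[32.1,0,15.9],0],
    [[0,0,0],[32.1,0,15.9],0],
    [[0,0,0],[32.1,0,15.9],0],
    [[0,0,0],[32.1,0,15.9],0],
    [[0,0,0],[32.1,0,15.9],0],
    [[0,0,0],[32.1,0,15.9],0],
    [[0,0,0],[32.1,0,15.9],0],
    [[0,0,0],[32.1,0,15.9],0],
    [[0,0,0],[16,0,8],0],
    [[0,0,0],[0,0,0],0],
    [[0,0,0],[0,0,0],0]
  ]
}}

```text
t: 7.62
tcp_pos: [511.8, 159.0, 160.2]
orientation: [0.611, 0.356, -0.357, -0.611]
force: [0.1, -0.8, -4.1]
opening: 0.25
```

Run:
```python
from rect import *
s=sense();print(s["t"],s["tcp_pos"],Ro.from_quat(s["orientation"]).as_matrix().round(3),s["opening"]*94,s["force"])
p=get_image("wrist");pickle.dump(p,open("w4.pkl","wb"));cv2.imwrite("pics/w4.png",p["img"])
i=rect(p,512.5,158.9,46);cv2.imwrite("pics/r4.png",i)
q=get_image("scene");cv2.imwrite("pics/s4.png",cv2.resize(q["img"][130:270,200:400],None,fx=4,fy=4,interpolation=cv2.INTER_CUBIC))
R=Ro.from_quat(s["orientation"]).as_matrix();d=np.array([512.5,158.9,0])-s["tcp_pos"];print(R.T@d)
```

```text
7.6167 [511.75832544 159.00247147 160.1869521 ] [[ 0.492 -0.001 -0.871]
 [ 0.871 -0.001  0.492]
 [-0.001 -1.     0.001]] 23.495030636784655 [ 0.05531855 -0.8072487  -4.12413629]
[  0.43003571 160.1862298   -0.77913772]
```

View pics/w4.png

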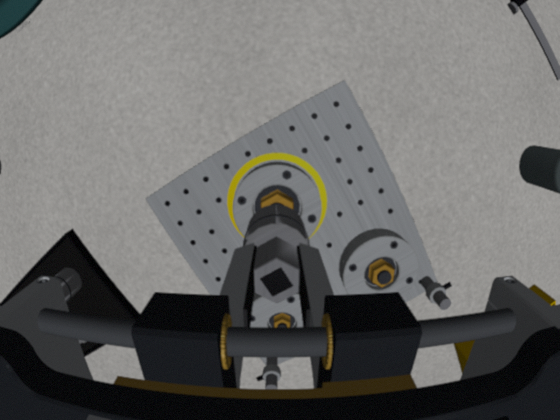

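View pics/s4.png

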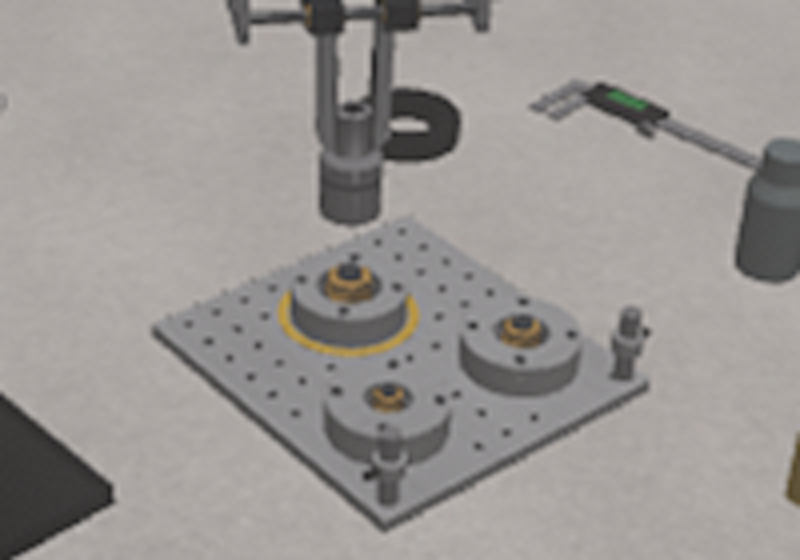

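Run:
```python
from rect import *
for f in("w1","w4"):
    p=pickle.load(open(f+".pkl","rb"))
    hsv=cv2.cvtColor(p["img"],cv2.COLOR_BGR2HSV);m=cv2.inRange(hsv,(22,110,80),(38,255,255));
    n,l,st,c=cv2.connectedComponentsWithStats(m)
    k=[i for i in range(1,n) if abs(c[i][0]-278)<50 and 150<c[i][1]<250 and st[i,4]>60];m=np.isin(l,k)
    # outer edge: topmost per column / extremes via contour points furthest from centroid
    vv,uu=np.nonzero(m);P=np.array([fish(p,u,v,20.5)[:2] for u,v in zip(uu,vv)])
    c0=np.array([512.5,158.9])
    from scipy.optimize import least_squares
    for it in range(20):
        a=np.degrees(np.arctan2(*(P-c0).T[::-1])).round(-1);r=np.linalg.norm(P-c0,axis=1)
        E=np.array([P[a==b][np.argmax(r[a==b])] for b in set(a) if (a==b).sum()>3])
        s=least_squares(lambda x:np.linalg.norm(E-x[:2],axis=1)-x[2],[*c0,50]);c0=s.x[:2]
    print(f,len(P),len(E),s.x,np.abs(s.fun).max())
```

```text
w1 1383 27 [511.94816109 158.86992646  50.52943981] 0.5056079739859243
w4 1222 28 [511.83334969 158.90275503  50.49921781] 0.3722279107210582
```

Call:
{"name": "servo_tool", "arguments": {
  "plan": [
    [[0,0,0],[0.1,20,-0.1],0],
    [[0,0,0],[0,20,0],0],
    [[0,0,0],[0,5,0],0],
    [[0,0,0],[0,4,0],0],
    [[0,0,0],[0,4,0],0],
    [[0,0,0],[0,0,0],0]
  ]
}}

```text
t: 8.22
tcp_pos: [512.5, 158.0, 107.8]
orientation: [0.611, 0.356, -0.356, -0.611]
force: [0.1, 0.3, -4.2]
opening: 0.251
```

Call:
{"name": "servo_tool", "arguments": {
  "plan": [
    [[0,0,0],[0,3,0],0],
    [[0,0,0],[0,0,0],0]
  ]
}}

```text
t: 8.38
tcp_pos: [512.5, 158.4, 104.9]
orientation: [0.611, 0.356, -0.356, -0.611]
force: [0.4, -0.1, -3.4]
opening: 0.252
```

Call:
{"name": "servo_tool", "arguments": {
  "plan": [
    [[0,0,0],[0,3,0],0],
    [[0,0,0],[0,3,0],0],
    [[0,0,0],[0,0,0],0]
  ]
}}

```text
t: 8.63
tcp_pos: [512.1, 158.5, 98.2]
orientation: [-0.611, -0.356, 0.356, 0.611]
force: [-1.3, 1.2, -4.5]
opening: 0.252
```

Call:
{"name": "servo_tool", "arguments": {
  "plan": [
    [[0,0,0],[0,3,0],0],
    [[0,0,0],[0,0,0],0]
  ]
}}

```text
t: 8.8
tcp_pos: [512.2, 158.6, 95.2]
orientation: [-0.611, -0.356, 0.356, 0.611]
force: [-0.7, 3.0, -6.1]
opening: 0.253
```

Call:
{"name": "servo_tool", "arguments": {
  "plan": [
    [[0,0,0],[0,3,0],0],
    [[0,0,0],[0,0,0],0]
  ]
}}

```text
t: 8.97
tcp_pos: [512.2, 158.5, 92.3]
orientation: [-0.611, -0.356, 0.356, 0.611]
force: [-1.2, 3.2, -5.1]
opening: 0.251
```

Call:
{"name": "servo_tool", "arguments": {
  "plan": [
    [[0,0,0],[0.3,3,0.1],0],
    [[0,0,0],[0,2,0],0],
    [[0,0,0],[0,0,0],0],
    [[0,0,0],[0,0,0],0]
  ]
}}

```text
t: 9.3
tcp_pos: [512.2, 158.6, 87.4]
orientation: [-0.611, -0.356, 0.356, 0.611]
force: [-1.0, 3.0, -5.1]
opening: 0.251
```

Call:
{"name": "servo_tool", "arguments": {
  "plan": [
    [[0,0,0],[0,1,0],0],
    [[0,0,0],[0,0,0],0],
    [[0,0,0],[0,0,0],0]
  ]
}}

```text
t: 9.55
tcp_pos: [512.4, 158.6, 87.0]
orientation: [-0.611, -0.356, 0.356, 0.611]
force: [-4.4, 1.1, 4.5]
opening: 0.248
```

Call:
{"name": "servo_tool", "arguments": {
  "plan": [
    [[0,0,0],[0,0.5,0],0],
    [[0,0,0],[0,0,0],0],
    [[0,0,0],[0,0,0],0],
    [[0,0,0],[0,0,0],0]
  ]
}}

```text
t: 9.88
tcp_pos: [512.5, 158.6, 86.9]
orientation: [-0.611, -0.356, 0.356, 0.611]
force: [-8.0, 0.2, 15.4]
opening: 0.255
```

Run:
```python
from rect import *
s=sense();print(s["t"],s["tcp_pos"],Ro.from_quat(s["orientation"]).as_matrix().round(3),s["opening"]*94,s["force"])
q=get_image("scene");W=cloud(q);k=(np.abs(W[...,0]-512)<12)&(np.abs(W[...,1]-159)<12)&(W[...,2]<125)&(W[...,2]>105);print("socket top z",np.percentile(W[k][:,2],[50,95]) if k.sum() else None)
cv2.imwrite("pics/s5.png",cv2.resize(q["img"][130:290,60:360],None,fx=2.6,fy=2.6,interpolation=cv2.INTER_CUBIC))
p=get_image("wrist");cv2.imwrite("pics/w5.png",p["img"])
```

```text
9.8833 [512.5354228  158.58825052  86.92228535] [[ 0.493  0.    -0.87 ]
 [ 0.87   0.     0.493]
 [ 0.    -1.    -0.   ]] 23.982846341188218 [-7.96231881  0.24764236 15.38961518]
socket top z [117.09464556 119.37298696]
```

View pics/s5.png

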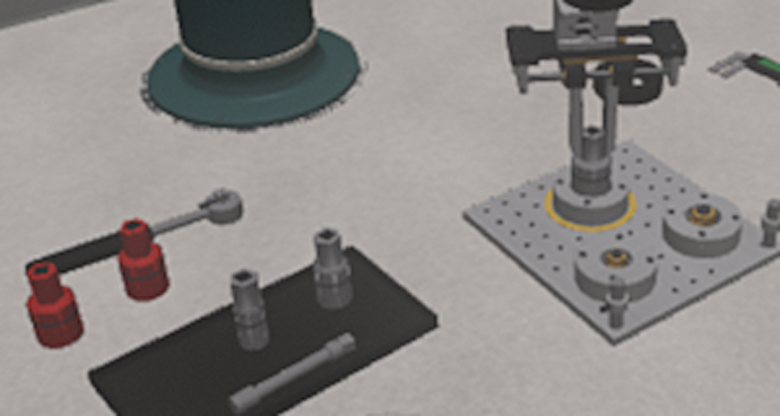

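View pics/w5.png

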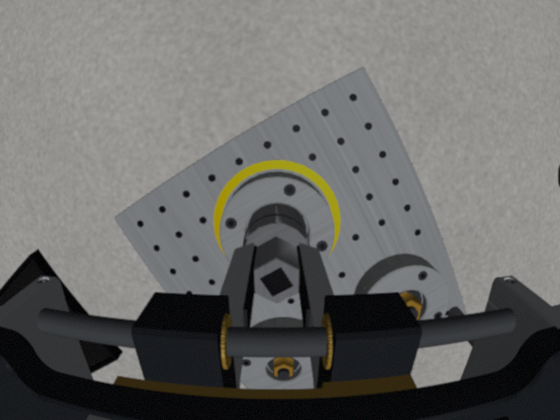

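The socket is down in the bore, touching the floor at the expected height, and the other two sockets stand upright in the tray. I'm handing the job in.

```bash
python3 -c "
from bench import *
print(finish_job())"
```

```text
the job is handed in; nothing more can be done
None
```

The large grey socket is home on the front nut, upright and still in the gripper. I handed the job in at about 10 s of the 62 s allowed.

- **Choice of socket:** I did not try the small or medium sockets on the nut. A wrist close-up measured the nut at 30 mm across flats and the bore at 46 mm, which only the large socket fits. It went down past the nut top and the rim without being stopped.
- **Last checks:**
  - **Height:** The tool stopped at z 86.9 mm. The grip is 51 mm above the socket's mouth, so the mouth is at 35.9 mm and the counterbore floor at 36 mm.
  - **Contact:** The vertical force rose from about -5 N to +15 N as the socket reached the floor, with about 8 N of sideways force left.
  - **Alignment and grip:** The tool is vertical and within about 1 mm of the nut axis as measured by the wrist camera. The fingers are closed on 24 mm with the grip set to 55 N.
- **Rest of the scene:** The last scene picture shows the other two grey sockets upright in the tray. I moved nothing else on purpose, and the bystanders in that picture look undisturbed.
- **Disagreements:**
  - **Nut centre:** The top camera put it about 2–3 mm from the wrist camera's value. I used the wrist value, and the socket seated there.
  - **Socket top:** Scene depth gave about 117 mm against the expected 116 mm, within the calibration error.

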